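Lay the orange drive face down for service

TASK

The orange portable drive is to have its back cover unscrewed. Take it out of its dock, set its lower edge on the black work pad and lay it over so that it lies flat in the middle of the pad with its white face down and the screwed back plate up. Leave the blue drive standing in its dock.

Things in the scene. Friction and masses are not known exactly. Their poses are not given: they have to be found in the camera images.
- orange_drive_center (a point): Centre of the orange portable drive: a flat orange shell 100 x 60 x 12 mm, 60 to 130 g, standing on a long edge in a dock. In its own frame x is its 12 mm thickness, y its 100 mm length, z its 60 mm height; its white face with the lights looks along -x, its dark back plate with four brass screws along +x. Stands with its foot in a slot 16 mm deep; with the dock's rim at z = 22 mm and the drive's top edge at z = 66 mm, the upper 44 mm are free to pinch across the thickness.
- orange_drive: The same orange drive, given at its origin: the middle of its lower long edge (30 mm below its centre as it stands), axes as above.
- blue_drive_center (a point): Centre of the blue portable drive: a flat blue shell 100 x 60 x 12 mm, 60 to 130 g, standing on a long edge in a dock. In its own frame x is its 12 mm thickness, y its 100 mm length, z its 60 mm height; its white face with the lights looks along -x, its dark back plate with four brass screws along +x. The same kind of drive in the other dock; not to be moved.
- dock_1: Fixed grey dock in which the orange drive stands: 50 x 114 mm, 22 mm high, with one slot (15 x 104 mm, floor 6 mm above the desk) along its y axis; origin in the middle of its underside on the desk. The drive slips straight up out of the slot with 1.5 mm play.
- dock_2: Fixed dock of the same kind, in which the blue drive stands.
- pad: The fixed black rubber work pad, given at the origin in the middle of its underside, axes along its sides.
- pad_center (a point): Middle of the upper face (4 mm above the desk) of the fixed black rubber work pad with a green border line, 160 x 160 mm. On the pad the drive can stand freely on its long edge, and tips over when its upper part is pushed about 10 mm.

How it is judged:
On the way:
1. the orange drive's edge is set down on the pad, quietly, before the drive lies flat (contact force between orange_drive and pad above 0.1 N and linear speed of orange_drive below 0.1 m/s and angle between orange_drive_center's own x axis and vertical between 0.35 and 2.4 rad), for 0.1 s.
At the end, for the whole second after the job is handed in: The orange drive lies flat (within 6 degrees) and at rest on the pad, white face down and back plate up, its centre within 35 mm of the middle of the pad; the blue drive stands in its dock, within 10 mm of where it was (angle between orange_drive_center's own x axis and vertical below 0.1 rad and horizontal distance between orange_drive_center and pad_center below 0.035 m and height (world z) of orange_drive_center below 0.016 m and contact force between orange_drive and pad above 0.1 N and linear speed of orange_drive below 0.02 m/s and distance of blue_drive_center from where it was at the start of the episode below 0.01 m and angle between blue_drive_center's own z axis and vertical below 0.15 rad); the robot touches nothing.
It fails at once if the blue drive is pulled or knocked out of its place (moved more than 20 mm) (distance of blue_drive_center from where it was at the start of the episode above 0.02 m).
It also fails if it takes over 42 s, if anything falls off the work surface, if the arm or the gripper's body presses on something with over 40 N, if the wrist force passes 120 N, or if a joint passes its speed limit or range.

ROBOT

A 6-joint arm with a two-finger parallel gripper is mounted at the origin on a cart in front of the work surface, level with it; the furniture and walls round the work are solid. World frame = base frame: x ahead of the robot, y to its left, z up, the work surface at z = 0. Lengths are in m, angles in rad, forces in N, time in s.
With the tool pointing down it reaches from about 0.35 to 0.975 m from the base axis. Payload 4.9 kg.
Tool frame: the origin (TCP) lies between the finger pads; the fingertips stand 25 mm ahead of it and the grasp point (between the pads) lies 6 mm ahead of it; z points along the fingers, y is the line along which they close (so a half turn about z gives the same grasp; the last joint's range is limited). The gripper opens to 85 mm and grips with 20 to 120 N. Pads are 22 mm wide; open, the fingers measure 114 mm over their backs; the gripper's body (76 mm by 85 mm) begins 54 mm behind the grasp point. The pads swing forward as they close: fully open they stand 13 mm farther back than shut.
Start: joints at [-1.312, 0.053, 1.613, -0, 1.476, -0.119], TCP at [0.231, -0.581, 0.256] pointing down, gripper open.
Joint ranges: [-3.01, 3.01], [-1.01, 2.22], [0.06, 2.58], [-1.02, 4.17], [0.09, 2.62], [-3.14, 3.14]. Speed limits (rad/s): [2.57, 2.57, 3.14, 3.14, 3.14, 3.14].

INTERFACE

Orientations are given as a unit quaternion [w, x, y, z].
In Python, from plant import manip gives the robot as it stands.
- The arm moves only by the shell command python3 -m inch 'ROWS'. ROWS is JSON, a list of rows, each a list of 3 entries, a list of its own where there are three numbers: the shift along the tool's x, y, z in m, then the turn, a rotation vector about the tool's x, y, z in rad, then the opening, from 0 (shut) to 1 (fully open). A call has 1 to 8 rows; each row shifts and turns the commanded pose from where the row before left it, along the tool's axes as they then stand; what a row does not reach is not made up. A row lasts 1/10 s, in which the tool goes at most 50 mm and 8.59 degrees, less where a joint would pass 70% of its speed; a pose out of reach is approached as far as the arm can. A call with a gripper value outside its range is refused whole. The fingers move at their own pace and stop on an object; the grip force is fixed at half the most. Time passes only in rows, so rows that do not move let the fingers close. It gives the time, the measured TCP pose, the force, the opening and the grip force at its end, in the units of the state.
- manip.state(): the state, without advancing time (a new reading comes with each control period).
- manip.grab_frame(name): name is "scene" or "top" or "wrist"; returns (picture, depth): 384x512x3 uint8, red, green, blue; 384x512 float32, m along the optical axis (not along the pixel's ray), 0 where there is no reading.
- manip.camera_params(name): a dict with "camera_matrix" (3x3 intrinsics, pixels), "rvec" (rotation vector, rad) and "tvec" (3), from world to camera coordinates, as OpenCV has them. Camera axes: x right, y down, z forward; pixel columns grow to the right and rows downward; lengths in m; the calibration is good to about 2 mm. The wrist camera is an equidistant fisheye: a pixel r from the principal point sees the ray r / f radians off the axis. A picture is of the moment at which its call begins: read the wrist's pose just before it. camera_params takes no time and is no camera call; for the wrist camera it gives the pose at the moment of the call.
- manip.job_done(): hands the job in; it is judged then, once.
Trained networks look in the newest picture that a camera, given by its name, has taken for a name from the list of things; names that differ only in an ending like _2 or _b are one class to them, and where a whole thing is asked for, a point or a joint stands for the part that bears it (a point fixed in the world has none). Each returns a list of dicts, best first, with "score" (0 to 1); they miss things now and then, are a little off and sometimes report something else, mostly with a low value. They report only what shows in the picture. A call takes as long as a camera call.
- manip.look_for(camera, label): "point" ([x, y, z] in m, in world coordinates, good to about 4 mm: the middle of the surface that is visible of it).
The state is a dict: "time": time; "joint_pos": joint angles; "joint_vel": joint speeds; "joint_efforts": joint torques, N m; "tool_pos": TCP position; "tool_rot": TCP orientation; "contact_force": force on the tool from outside, world axes, zero at the start; "ft_torque": the same for the moment, N m; "gripper_width": opening from 0.0 (shut) to 1.0 (fully open); "grasp_force": force on a finger pad.
Only numpy, scipy, OpenCV 4.12 (cv2) and the standard library are available. Lean on these libraries where they do the work, as an engineer would, in place of code of your own. Each camera call takes 0.05 s, during which the arm holds its last target. There are 200 camera calls.

## Working session

There is one attempt and no reset: what is moved stays moved. The work goes in short steps, Python scripts to look and compute and a shell command to move; the robot and the scene stay as the last step left them, time stands still between calls to the robot, and variables do not carry over. Pictures are saved under pics/ and viewed, at most 10 in all, crops included, and the job is handed in when it is done.

```bash
mkdir -p pics; ls; cat > h.py <<'E'
import numpy as np, cv2
from plant import manip
from scipy.spatial.transform import Rotation as R
def cloud(cam):
    im,d=manip.grab_frame(cam); p=manip.camera_params(cam)
    K=np.array(p["camera_matrix"]); Rm=cv2.Rodrigues(np.array(p["rvec"],float))[0]; t=np.array(p["tvec"]).ravel()
    v,u=np.indices(d.shape)
    c=np.stack([(u-K[0,2])/K[0,0]*d,(v-K[1,2])/K[1,1]*d,d],-1)
    return im,d,(c-t)@Rm
def save(n,im): cv2.imwrite(f"pics/{n}.png",im[...,::-1])
E
python3 - <<'E'
from h import *
for c in ("scene","top"):
    im,d,w=cloud(c); save(c+"1",im)
    for l in ("orange_drive_center","blue_drive_center","dock_1","pad","pad_center"):
        print(c,l,[(np.round(r["point"],3),round(r["score"],2)) for r in manip.look_for(c,l)[:3]])
im2=np.hstack([cv2.imread(f"pics/{c}1.png") for c in("scene","top")]); cv2.imwrite("pics/both1.png",cv2.resize(im2,(800,300)))
s=manip.state();print(s["time"],s["tool_pos"],s["tool_rot"],s["gripper_width"])
E
```

```text
pics
scene orange_drive_center [(array([ 0.442, -0.204,  0.068]), 0.74)]
scene blue_drive_center [(array([0.441, 0.312, 0.063]), 0.72)]
scene dock_1 [(array([ 0.437, -0.208,  0.024]), 0.88), (array([0.434, 0.306, 0.023]), 0.65)]
scene pad [(array([0.445, 0.082, 0.003]), 0.84), (array([ 0.436, -0.207,  0.022]), 0.61)]
scene pad_center [(array([0.446, 0.082, 0.007]), 0.57)]
top orange_drive_center [(array([ 0.441, -0.193,  0.065]), 0.67), (array([0.438, 0.321, 0.064]), 0.47)]
top blue_drive_center [(array([0.439, 0.32 , 0.062]), 0.89)]
top dock_1 [(array([0.438, 0.318, 0.023]), 0.8), (array([ 0.432, -0.199,  0.024]), 0.61)]
top pad [(array([0.441, 0.086, 0.004]), 0.89), (array([0.438, 0.32 , 0.065]), 0.72)]
top pad_center [(array([0.442, 0.086, 0.006]), 0.91)]
0.6 [ 0.23053076 -0.58090373  0.25630506] [1.36365422e-06 9.82213960e-01 1.87765110e-01 8.75877224e-06] 1.0002034876008439
```

View pics/both1.png

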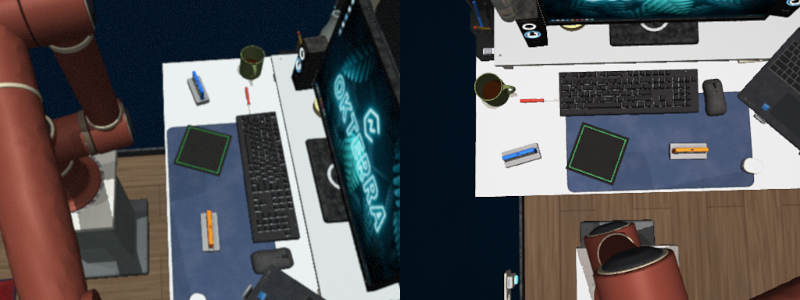

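The scene view (left) and top view (right) show the orange drive at about (210,230) and (690,150), long side along y. The tilted pad is at (203,150) and (598,153), and the blue drive is on the far left. Next I fit the poses and find the white side.

```bash
python3 - <<'E'
from h import *
ims=[]
for c in ("scene","top"):
    im,d,w=cloud(c)
    h=cv2.cvtColor(im,cv2.COLOR_RGB2HSV)
    near=lambda x,y,r:(np.hypot(w[...,0]-x,w[...,1]-y)<r)&(d>0)
    o=near(.44,-.2,.09)
    top=o&(w[...,2]>.057)&(w[...,2]<.08)
    P=w[top]; m=P.mean(0); U,S,V=np.linalg.svd(P[:,:2]-m[:2],full_matrices=False); a=(P[:,:2]-m[:2])@V.T
    print(c,"drive top",len(P),m.round(4),"dir",V[0].round(3),np.percentile(a,[2,98],axis=0).round(4).tolist(),"mid",(m[:2]+ (np.percentile(a,2,axis=0)+np.percentile(a,98,axis=0))/2@V).round(4))
    dk=o&(w[...,2]>.016)&(w[...,2]<.03); r=cv2.minAreaRect(w[dk][:,:2].astype(np.float32)*1000); print("dock",r)
    g=near(.443,.085,.13)&(h[...,0]>45)&(h[...,0]<80)&(h[...,1]>120)&(h[...,2]>60)
    print("pad green",g.sum(),cv2.minAreaRect(w[g][:,:2].astype(np.float32)*1000),w[g][:,2].mean())
    v,u=np.where(o); v0,u0=int(v.mean()),int(u.mean()); print(u0,v0)
    ims.append(cv2.resize(im[v0-30:v0+30,u0-40:u0+40],(400,300),interpolation=cv2.INTER_CUBIC))
save("crop2",np.hstack(ims))
E
```

```text
scene drive top 251 [ 0.4424 -0.2032  0.0669] dir [-0.017 -1.   ] [[-0.0486, -0.0061], [0.0464, 0.006]] mid [ 0.4425 -0.2021]
dock ((442.5240173339844, -199.50631713867188), (115.956298828125, 50.33488464355469), 89.1629409790039)
pad green 369 ((444.404052734375, 84.7666015625), (149.56112670898438, 146.55950927734375), 68.88170623779297) 0.005912461168478145
266 299
top drive top 238 [ 0.442  -0.1987  0.0653] dir [-0.01 -1.  ] [[-0.0481, -0.0059], [0.0463, 0.0064]] mid [ 0.4423 -0.1978]
dock ((442.93511962890625, -198.987548828125), (116.12947845458984, 50.03645324707031), 88.57029724121094)
pad green 342 ((445.0533142089844, 84.77847290039062), (144.23439025878906, 144.7865447998047), 68.89562225341797) 0.004193066092257432
366 195
```

View pics/crop2.png

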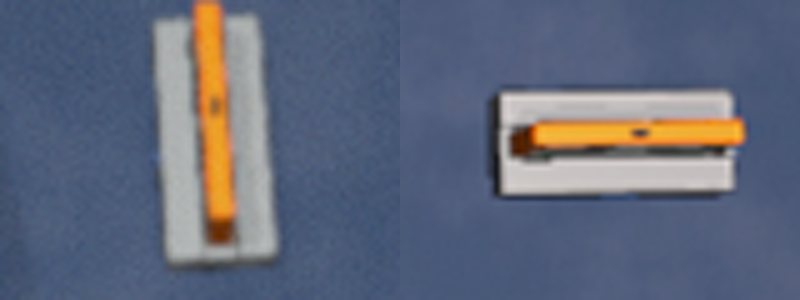

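The crop shows the drive centred at about (0.4425, -0.200) with a yaw of about 1° off world axes. The face colours aren't clear, so I'll check the wrist view.

```bash
python3 - <<'E'
from h import *
im,d=manip.grab_frame("wrist"); save("w1",im); p=manip.camera_params("wrist")
print(p); Rm=cv2.Rodrigues(np.array(p["rvec"],float))[0]; print((-Rm.T@np.array(p["tvec"]).ravel()).round(3)); print(Rm.round(2)); print(R.from_quat(np.roll(manip.state()["tool_rot"],-1)).as_matrix().round(2))
E
```

```text
{'camera_matrix': array([[297.31863964,   0.        , 254.44852601],
       [  0.        , 297.31863964, 192.86141405],
       [  0.        ,   0.        ,   1.        ]]), 'rvec': array([-2.36443909,  1.60231668,  0.26600368]), 'tvec': array([-0.62456305, -0.04269409,  0.37879206])}
[ 0.308 -0.549  0.373]
[[ 0.37 -0.93  0.  ]
 [-0.88 -0.35  0.32]
 [-0.3  -0.12 -0.95]]
[[ 0.93  0.37  0.  ]
 [ 0.37 -0.93 -0.  ]
 [ 0.    0.   -1.  ]]
```

View pics/w1.png

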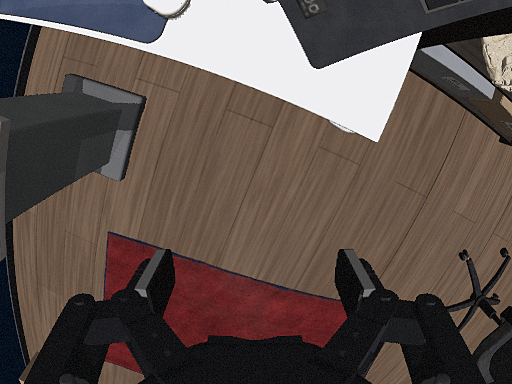

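```bash
python3 -m inch '[[[0.028,-0.032,0],[0,0,0],1],[[0.028,-0.032,0],[0,0,0],1],[[0.028,-0.032,0],[0,0,0],1],[[0.028,-0.032,0],[0,0,0],1],[[0.028,-0.032,0],[0,0,0],1],[[0.028,-0.032,0],[0,0,0],1],[[0.028,-0.032,0],[0,0,0],1]]'; python3 -m inch '[[[0,0,0],[0,0,-0.1476],1],[[0,0,0],[0,0,-0.1476],1],[[0,0,0],[0,0,-0.1476],1],[[0,0,0],[0,0,-0.1476],1],[[0,0,0],[0,0,-0.1476],1],[[0,0,0],[0,0,-0.1476],1],[[0,0,0],[0,0,-0.1476],1],[[0,0,0],[0,0,-0.1476],1]]'
cat >> h.py <<'E'
def go(target,yaw=None):
    s=manip.state(); T=R.from_quat(np.roll(s["tool_rot"],-1)); M=T.as_matrix()
    print("t",round(s["time"],2),"tcp",np.round(s["tool_pos"],4),"xyaw",round(np.arctan2(M[1,0],M[0,0]),4),"tilt",M[:,2].round(4),"F",np.round(s["contact_force"],2),"w",round(s["gripper_width"],3),"g",s["grasp_force"])
    print("shift in tool axes",((np.array(target)-s["tool_pos"])@M).round(4), "z turn",None if yaw is None else round(np.arctan2(M[1,0],M[0,0])-yaw,4))
E
python3 - <<'E'
from h import *
im,d=manip.grab_frame("wrist"); save("w2",im)
go([.4425,-.2,.16],1.557)
E
```

```text
time: 1.45
tool_pos: [0.3304, -0.2988, 0.2565]
tool_rot: [0.0, 0.982, 0.188, 0.0]
contact_force: [0.5, 0.1, -0.0]
gripper_width: 0.999
grasp_force: 0.0
time: 2.25
tool_pos: [0.3301, -0.3004, 0.2565]
tool_rot: [0.0, 0.709, 0.705, -0.0]
contact_force: [-0.2, 0.6, 0.3]
gripper_width: 1.001
grasp_force: 0.0
t 2.3 tcp [ 0.3301 -0.3004  0.2564] xyaw 1.5684 tilt [ 2.e-04 -2.e-04 -1.e+00] F [0.38 0.48 0.45] w 0.999 g 0.0
shift in tool axes [0.1007 0.1121 0.0964] z turn 0.0114
```

View pics/w2.png

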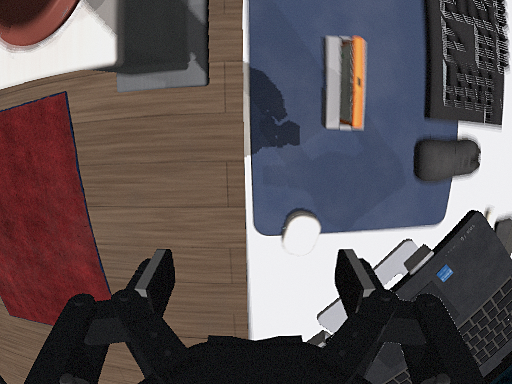

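The wrist view looks down with image right = +x. The drive is at about (345–362, 40–125), and the side facing the robot at x≈346 looks dark, so it is probably the back plate. A zoomed crop should confirm it.

```bash
python3 - <<'E'
import cv2
im=cv2.imread("pics/w2.png")[25:140,300:400]; cv2.imwrite("pics/w2c.png",cv2.resize(im,(520,598),interpolation=cv2.INTER_CUBIC))
E
```

```text
(no output)
```

View pics/w2c.png

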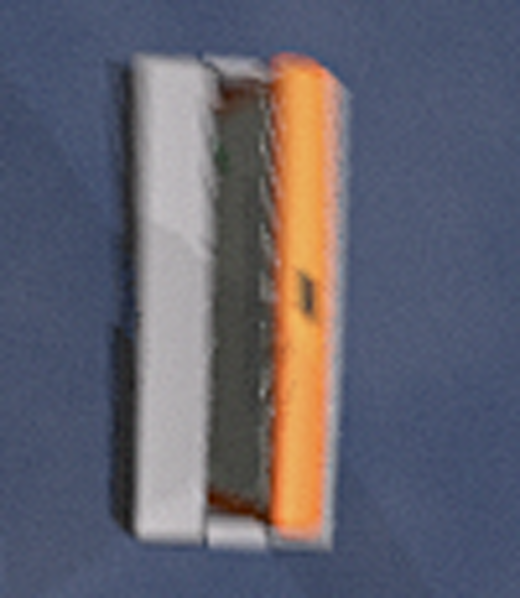

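```bash
python3 -m inch '[[[0.02,-0.01,0.04],[0,0,0.0114],1],[[0.02,-0.01,0.04],[0,0,0],1],[[0.02,-0.01,0.04],[0,0,0],1],[[0,0,0],[0,0,0],1]]'
python3 - <<'E'
from h import *
im,d=manip.grab_frame("wrist"); save("w3",im)
go([.4425,-.2,.16],1.557)
ys,xs=np.where((cv2.cvtColor(im,cv2.COLOR_RGB2HSV)[...,1]>170)&(im[...,0]>150)&(im[...,2]<120)); print(xs.min(),xs.max(),ys.min(),ys.max(),np.median(xs),np.median(ys))
x,y=int(np.median(xs)),int(np.median(ys)); y0=max(0,y-75)
save("w3c",cv2.resize(im[y0:y0+150,max(0,x-110):x+60],(680,600),interpolation=cv2.INTER_CUBIC))
E
```

```text
time: 2.7
tool_pos: [0.2964, -0.2334, 0.1273]
tool_rot: [-0.009, 0.716, 0.698, 0.001]
contact_force: [-0.9, -0.8, -0.3]
gripper_width: 0.998
grasp_force: 0.0
t 2.75 tcp [ 0.2991 -0.237   0.1323] xyaw 1.5462 tilt [-0.0053  0.006  -1.    ] F [-0.37 -0.61  0.25] w 1.003 g 0.0
shift in tool axes [ 0.0406  0.1423 -0.0282] z turn -0.0108
437 465 110 236 452.0 177.0
```

View pics/w3c.png

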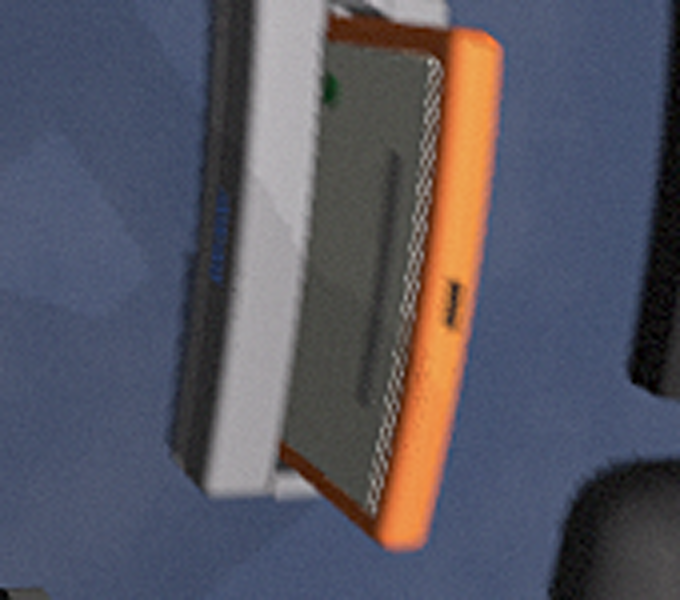

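A green light and a stripe show on the robot-side (-x) face, and no screws. That makes it the white face, in shadow. I'll confirm from the far side.

```bash
python3 -m inch '[[[-0.005,0.02,-0.02],[0,0,0],1],[[-0.005,0.036,-0.015],[0,0,0],1],[[-0.005,0.036,-0.01],[0,0,0],1],[[0,0.036,0],[0,0,0],1],[[0,0.036,0],[0,0,0],1],[[0,0.036,0],[0,0,0],1],[[0,0.036,0],[0,0,0],1],[[0,0,0],[0,0,0],1]]'
python3 - <<'E'
from h import *
im,d=manip.grab_frame("wrist"); save("w4",im)
go([.4425,-.2,.12],1.557)
ys,xs=np.where((cv2.cvtColor(im,cv2.COLOR_RGB2HSV)[...,1]>170)&(im[...,0]>150)&(im[...,2]<120)); print(xs.min(),xs.max(),ys.min(),ys.max(),np.median(xs),np.median(ys))
x,y=int(np.median(xs)),int(np.median(ys)); y0=max(0,y-75);x0=max(0,x-60)
save("w4c",cv2.resize(im[y0:y0+150,x0:x0+170],(680,600),interpolation=cv2.INTER_CUBIC))
E
```

```text
time: 3.55
tool_pos: [0.5426, -0.2625, 0.185]
tool_rot: [0.003, 0.715, 0.699, 0.001]
contact_force: [0.1, 0.9, 0.7]
gripper_width: 1.001
grasp_force: 0.0
t 3.6 tcp [ 0.5406 -0.2622  0.1846] xyaw 1.5474 tilt [ 0.0043 -0.0031 -1.    ] F [-0.91  0.98 -0.68] w 1.005 g 0.0
shift in tool axes [ 0.0601 -0.0998  0.064 ] z turn -0.0096
124 143 70 183 133.0 127.0
```

View pics/w4c.png

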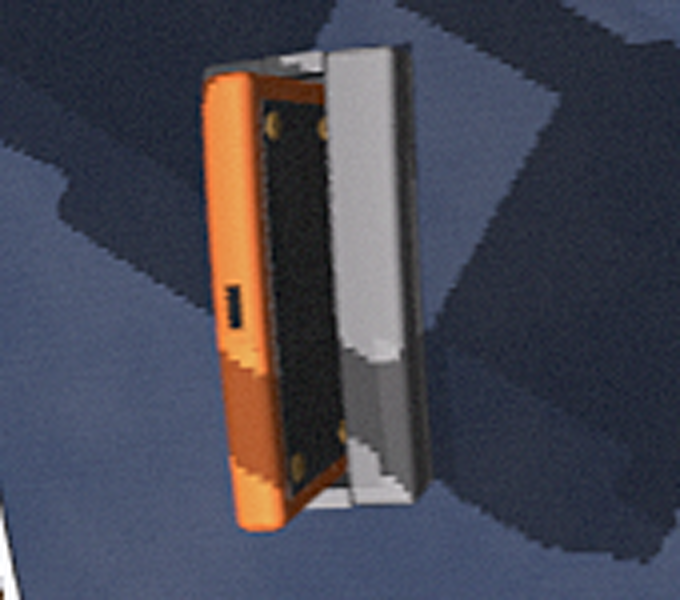

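The far (+x) side shows the dark plate with four brass screws at crop (272,125), (322,125), (297,465) and (343,432). So the drive has to tip toward -x. Moving over it now.

```bash
python3 -m inch '[[[0.02,-0.033,0],[0,0,0],1],[[0.02,-0.033,0],[0,0,0],1],[[0.02,-0.033,0.01],[0,0,-0.0096],1],[[0,0,0.02],[0,0,0],1],[[0,0,0.03],[0,0,0],1],[[0,0,0],[0,0,0],1],[[0,0,0],[0,0,0],1]]'
python3 - <<'E'
from h import *
go([.4425,-.2,.053],1.557)
E
```

```text
time: 4.3
tool_pos: [0.4397, -0.1989, 0.1229]
tool_rot: [0.001, 0.712, 0.702, 0.0]
contact_force: [0.0, 0.5, 0.8]
gripper_width: 0.998
grasp_force: 0.0
t 4.3 tcp [ 0.4397 -0.1989  0.1229] xyaw 1.5557 tilt [ 1.1e-03 -9.0e-04 -1.0e+00] F [0.04 0.46 0.82] w 0.998 g 0.0
shift in tool axes [-0.001   0.0027  0.0699] z turn -0.0013
```

```bash
python3 -m inch '[[[0,0.0027,0.02],[0,0,0],1],[[0,0,0.02],[0,0,0],1],[[0,0,0.02],[0,0,0],1],[[0,0,0.009],[0,0,0],1],[[0,0,0],[0,0,0],1],[[0,0,0],[0,0,0],0.5]]'; python3 - <<'E'
from h import *
go([.4425,-.2,.053],1.557)
E
python3 -m inch '[[[0,0,0],[0,0,0],0],[[0,0,0],[0,0,0],0],[[0,0,0],[0,0,0],0],[[0,0,0],[0,0,0],0],[[0,0,0],[0,0,0],0],[[0,0,0],[0,0,0],0],[[0,0,0],[0,0,0],0],[[0,0,0],[0,0,0],0]]'
```

```text
time: 4.9
tool_pos: [0.4431, -0.1989, 0.0539]
tool_rot: [0.001, 0.712, 0.702, 0.0]
contact_force: [-0.5, -0.2, -0.0]
gripper_width: 0.857
grasp_force: 0.0
t 4.9 tcp [ 0.4431 -0.1989  0.0539] xyaw 1.5566 tilt [ 0.002  -0.0013 -1.    ] F [-0.47 -0.16 -0.03] w 0.857 g 0.0
shift in tool axes [-0.0011 -0.0006  0.0009] z turn -0.0004
time: 5.7
tool_pos: [0.4423, -0.1983, 0.0528]
tool_rot: [0.0, 0.712, 0.702, 0.0]
contact_force: [-0.1, 0.6, 4.7]
gripper_width: 0.136
grasp_force: 58.8
```

```bash
python3 -m inch '[[[0,0,-0.01],[0,0,0],0],[[0,0,-0.02],[0,0,0],0],[[0,0,-0.03],[0,0,0],0],[[0,0,-0.03],[0,0,0],0],[[0,0,0],[0,0,0],0]]'; python3 -m inch '[[[0.02,0.005,0],[0,0,0],0],[[0.04,0.005,0],[0,0,0],0],[[0.045,0.006,0],[0,0,0],0],[[0.045,0.006,0],[0,0,0],0],[[0.045,0.006,0],[0,0,0],0],[[0.045,0.006,0],[0,0,0],0],[[0.03,0.005,0],[0,0,0],0],[[0.014,0,0],[0,0,0],0]]';python3 -m inch '[[[0,0,0],[0,0,0],0],[[0,0,0],[0,0,0],0]]'
python3 - <<'E'
from h import *
im,d,w=cloud("top")
h=cv2.cvtColor(im,cv2.COLOR_RGB2HSV)
go([.481,.085,.0508],1.557)
save("t5",im)
m=(d>0)&(np.hypot(w[...,0]-.46,w[...,1]-.085)<.1)&(h[...,0]<20)&(h[...,1]>170)&(im[...,0]>120)
print(m.sum(),np.percentile(w[m],[5,50,95],axis=0).round(3))
E
```

```text
time: 6.2
tool_pos: [0.4443, -0.1995, 0.1472]
tool_rot: [0.004, 0.712, 0.702, 0.001]
contact_force: [0.3, -0.9, -0.3]
gripper_width: 0.132
grasp_force: 59.6
time: 7.0
tool_pos: [0.484, 0.0876, 0.141]
tool_rot: [-0.001, 0.711, 0.703, -0.001]
contact_force: [-0.2, -1.0, -1.2]
gripper_width: 0.13
grasp_force: 59.5
time: 7.2
tool_pos: [0.4844, 0.0847, 0.1415]
tool_rot: [-0.0, 0.712, 0.702, -0.001]
contact_force: [0.5, -1.2, -1.0]
gripper_width: 0.138
grasp_force: 59.5
t 7.25 tcp [0.4845 0.0843 0.1417] xyaw 1.5558 tilt [-1.2e-03 -6.0e-04 -1.0e+00] F [-0.26 -0.06  0.32] w 0.13 g 59.52520251274109
shift in tool axes [ 0.0007 -0.0034  0.0909] z turn -0.0012
7 [[0.447 0.037 0.152]
 [0.449 0.045 0.38 ]
 [0.48  0.052 0.396]]
```

```bash
python3 -m inch '[[[0,-0.0034,0.02],[0,0,0],0],[[0,0,0.025],[0,0,0],0],[[0,0,0.02],[0,0,0],0],[[0,0,0.012],[0,0,0],0],[[0,0,0.006],[0,0,0],0],[[0,0,0.003],[0,0,0],0],[[0,0,0],[0,0,0],0],[[0,0,0],[0,0,0],0]]'; python3 -m inch '[[[0,0,0.002],[0,0,0],0],[[0,0,0.002],[0,0,0],0],[[0,0,0.001],[0,0,0],0],[[0,0,0],[0,0,0],0],[[0,0,0],[0,0,0],0]]'
```

```text
time: 8.05
tool_pos: [0.4824, 0.0853, 0.0573]
tool_rot: [0.001, 0.712, 0.702, 0.001]
contact_force: [0.7, 0.1, -1.1]
gripper_width: 0.132
grasp_force: 59.5
time: 8.55
tool_pos: [0.4815, 0.0854, 0.0512]
tool_rot: [-0.0, 0.712, 0.702, -0.0]
contact_force: [-0.6, 1.2, -1.4]
gripper_width: 0.133
grasp_force: 59.5
```

```bash
python3 -m inch '[[[0,0,0.001],[0,0,0],0],[[0,0,0],[0,0,0],0],[[0,0,0],[0,0,0],0]]';python3 -m inch '[[[0,0,0.001],[0,0,0],0],[[0,0,0],[0,0,0],0],[[0,0,0],[0,0,0],0]]'
```

```text
time: 8.85
tool_pos: [0.4819, 0.0854, 0.0508]
tool_rot: [0.0, 0.712, 0.702, 0.0]
contact_force: [-1.0, -0.2, 2.8]
gripper_width: 0.13
grasp_force: 59.9
time: 9.15
tool_pos: [0.482, 0.0854, 0.0508]
tool_rot: [-0.0, 0.712, 0.702, -0.0]
contact_force: [-4.0, 0.1, 10.5]
gripper_width: 0.135
grasp_force: 61.2
```

```bash
python3 -m inch '[[[0,0,-0.001],[0,0,0],0],[[0,0,0],[0,0,0],0],[[0,0,0],[0,0,0],0.3],[[0,0,0],[0,0,0],0.6],[[0,0,0],[0,0,0],0.8],[[0,0,0],[0,0,0],0.8],[[0,0,0],[0,0,0],0.8],[[0,0,0],[0,0,0],0.8]]';python3 -m inch '[[[0,0,-0.01],[0,0,0],0.8],[[0,0,-0.02],[0,0,0],0.8],[[0,0,-0.03],[0,0,0],0.8],[[0,0,-0.03],[0,0,0],0.8],[[0,0,0],[0,0,0],0.5]]'
python3 - <<'E'
from h import *
im,d=manip.grab_frame("wrist"); save("w6",im)
im2,d2=manip.grab_frame("scene"); save("s6",im2)
go([.56,.085,.08],1.557)
save("b6",cv2.resize(np.hstack([im,im2]),(800,300)))
print(manip.look_for("scene","orange_drive_center")[:2])
E
```

```text
time: 9.95
tool_pos: [0.4815, 0.0854, 0.0502]
tool_rot: [-0.0, 0.712, 0.702, -0.0]
contact_force: [0.2, -0.0, 0.2]
gripper_width: 0.798
grasp_force: 0.0
time: 10.45
tool_pos: [0.485, 0.0855, 0.1464]
tool_rot: [0.004, 0.712, 0.702, 0.004]
contact_force: [0.5, -0.4, 0.7]
gripper_width: 0.647
grasp_force: 0.0
t 10.55 tcp [0.4823 0.0854 0.1418] xyaw 1.5568 tilt [ 2.8e-03  1.0e-04 -1.0e+00] F [-0.25  0.69 -0.88] w 0.501 g 0.0
shift in tool axes [0.0007 0.0775 0.062 ] z turn -0.0002
[{'point': [0.4832, 0.0744, 0.0646], 'score': 0.5}]
```

View pics/b6.png

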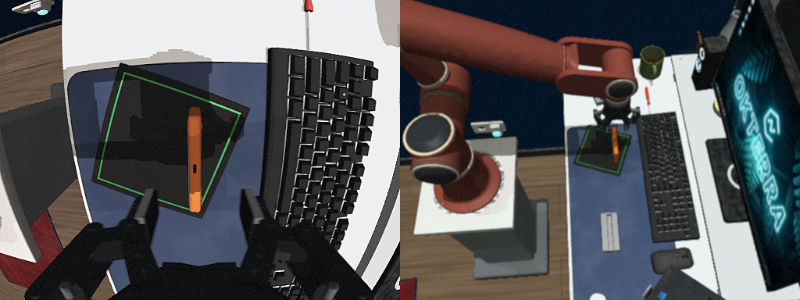

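The wrist view shows the drive standing upright on the right half of the pad at (195,160), with the gripper clear. Next I close the fingers, move behind the screw side and push toward -x.

```bash
python3 -m inch '[[[0,0.02,0],[0,0,0],0],[[0,0.025,0],[0,0,0],0],[[0,0,0],[0,0,0],0],[[0,0,0],[0,0,0],0],[[0,0,0],[0,0,0],0],[[0,0,0],[0,0,0],0]]';python3 -m inch '[[[0,0,0.02],[0,0,0],0],[[0,0,0.025],[0,0,0],0],[[0,0,0.017],[0,0,0],0],[[0,0,0],[0,0,0],0],[[0,0,0],[0,0,0],0]]'
python3 -c "
from h import *
go([.505,.085,.077],1.557)"
```

```text
time: 11.2
tool_pos: [0.5256, 0.0848, 0.1397]
tool_rot: [-0.0, 0.712, 0.702, -0.0]
contact_force: [0.5, -0.4, -0.4]
gripper_width: -0.005
grasp_force: 0.0
time: 11.7
tool_pos: [0.5263, 0.0848, 0.0785]
tool_rot: [-0.0, 0.712, 0.702, -0.0]
contact_force: [-0.1, 0.2, 0.2]
gripper_width: -0.0
grasp_force: 0.0
t 11.7 tcp [0.5263 0.0848 0.0785] xyaw 1.5568 tilt [-4.e-04 -0.e+00 -1.e+00] F [-0.13  0.17  0.2 ] w -0.0 g 0.0
shift in tool axes [-0.0001 -0.0213  0.0015] z turn -0.0002
```

```bash
python3 -m inch '[[[0,-0.006,0],[0,0,0],0],[[0,-0.005,0],[0,0,0],0],[[0,-0.004,0],[0,0,0],0],[[0,-0.003,0],[0,0,0],0],[[0,-0.003,0],[0,0,0],0],[[0,-0.003,0],[0,0,0],0],[[0,-0.003,0],[0,0,0],0],[[0,-0.003,0],[0,0,0],0]]';python3 -m inch '[[[0,-0.003,0],[0,0,0],0],[[0,-0.003,0],[0,0,0],0],[[0,-0.003,0],[0,0,0],0],[[0,-0.003,0],[0,0,0],0],[[0,-0.003,0],[0,0,0],0],[[0,0,0],[0,0,0],0],[[0,0,0],[0,0,0],0]]'
python3 - <<'E'
from h import *
im,d,w=cloud("scene"); print([(np.round(r["point"],3),r["score"]) for r in manip.look_for("scene","orange_drive_center")[:2]])
go([.5,.085,.077],1.557)
E
```

```text
time: 12.5
tool_pos: [0.4964, 0.0852, 0.0783]
tool_rot: [-0.0, 0.712, 0.702, 0.0]
contact_force: [0.3, -0.4, -0.0]
gripper_width: 0.001
grasp_force: 0.0
time: 13.2
tool_pos: [0.4816, 0.0854, 0.0783]
tool_rot: [0.0, 0.712, 0.702, 0.0]
contact_force: [0.7, -0.6, 0.1]
gripper_width: -0.002
grasp_force: 0.0
[(array([0.446, 0.076, 0.018]), 0.93)]
t 13.3 tcp [0.4817 0.0854 0.0784] xyaw 1.5568 tilt [ 2.e-04  0.e+00 -1.e+00] F [0.2  0.2  0.12] w -0.001 g 0.0
shift in tool axes [-0.0001  0.0183  0.0014] z turn -0.0002
```

It has fallen. I'll retract and check.

```bash
python3 -m inch '[[[0,0.01,-0.03],[0,0,0],0],[[0,0.02,-0.04],[0,0,0],0],[[-0.03,0.02,-0.03],[0,0,0],0],[[-0.04,0,0],[0,0,0],0],[[-0.04,0,0],[0,0,0],0],[[-0.04,0,0],[0,0,0],0],[[0,0,0],[0,0,0],0]]'
python3 - <<'E'
from h import *
wi,_=manip.grab_frame("wrist")
ims=[wi]
for c in("scene","top"):
    im,d,w=cloud(c); h=cv2.cvtColor(im,cv2.COLOR_RGB2HSV)
    m=(d>0)&(np.hypot(w[...,0]-.445,w[...,1]-.085)<.1)&(h[...,0]<22)&(h[...,1]>140)&(im[...,0]>100)
    print(c,m.sum(),cv2.minAreaRect(w[m][:,:2].astype(np.float32)*1000),np.percentile(w[m][:,2],[5,50,95]).round(4))
    print([(np.round(r["point"],3),r["score"]) for l in("orange_drive_center","blue_drive_center") for r in manip.look_for(c,l)[:1]])
    ims.append(im)
save("b7",cv2.resize(np.hstack(ims[:2]),(800,300)))
go([.5,.085,.077],1.557)
E
```

```text
time: 14.0
tool_pos: [0.5296, -0.0691, 0.1786]
tool_rot: [0.001, 0.714, 0.7, -0.0]
contact_force: [0.1, -0.4, 0.5]
gripper_width: -0.0
grasp_force: 0.0
scene 592 ((453.5435791015625, 62.97296142578125), (157.0850830078125, 85.20700073242188), 85.0803451538086) [0.0062 0.2267 0.499 ]
[(array([0.446, 0.078, 0.017]), 0.95)]
top 1245 ((430.54144287109375, 59.67729949951172), (118.87297821044922, 149.31103515625), 9.504215240478516) [0.0103 0.4916 0.507 ]
[(array([0.441, 0.086, 0.012]), 0.63), (array([0.44 , 0.322, 0.064]), 0.59)]
t 14.35 tcp [ 0.5295 -0.0642  0.1782] xyaw 1.5586 tilt [-2.e-04  2.e-04 -1.e+00] F [-0.33  0.62 -0.4 ] w 0.0 g 0.0
shift in tool axes [ 0.1488 -0.0313  0.1012] z turn 0.0016
```

View pics/b7.png

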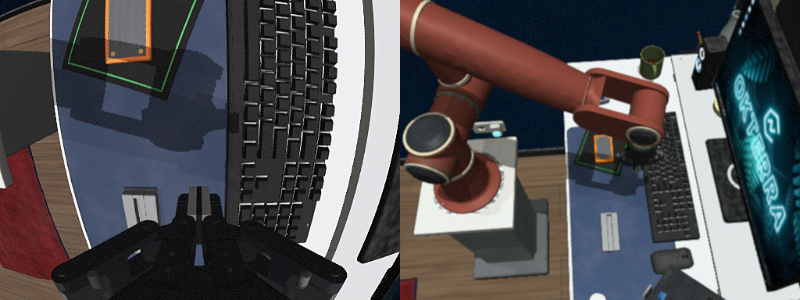

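The wrist view (left) shows the drive lying flat on the pad at (130,30), with the back plate and brass screws at (112,53) and (141,50) facing up. Its centre is about (0.443, 0.083), within a few mm of the pad's middle. The blue drive is where it was and the arm is clear, so I'm handing in.

```bash
python3 -m inch '[[[0,0,0],[0,0,0],0],[[0,0,0],[0,0,0],0]]' >/dev/null; python3 -c "
from plant import manip
print(manip.job_done())"
```

```text
the job is handed in; nothing more can be done
None
```

I handed the job in at about 14.5 s: the orange drive lies flat within a few mm of the pad's middle, white face down and screwed back plate up, and the blue drive is still standing in its dock; the hand-in call returned no verdict.

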